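# Draw an empty thread spool off a bent stand bar and lay it in the spool tray

## Task

Draw the empty black thread spool off the open end of the steel stand's bar. The outer half of the bar has been knocked and is bent, so feel your way along it and ease the spool off gently, without forcing it against the bar. Then lay the spool flat on its side in the empty bay of the low wooden spool tray, setting it down rather than dropping it, and leave the spare spool and the other things where they are.

Things in the scene. Friction and masses are not known exactly. Their poses are not given: they have to be found in the camera images.
- stand: Steel thread stand, fixed: foot 90x90x12 mm, post 18 mm thick and 136 mm tall, one bare round bar 11 mm thick held at the post only. Origin under the post at table height, z up. The bar runs along the stand's +x, its axis 130 mm up; a 25 mm thick shoulder ends at x = 13 mm; the bar is straight and level to bar_bend. More than 20 N between spool and bar spoils them.
- bar_bend (a point): Where the bar bends, on its axis, 85 mm from the post axis; axes as the stand's. Beyond it the outer 90 mm rise 4 to 8 degrees and turn up to 6 degrees to either side; how much differs each time and is not measured. The open end is about 175 mm from the post axis. The bar does not give.
- spool: Empty black plastic spool, about 60 g, on the straight inner part of the bar. Axis: its own x; origin at its centre. 50 mm long: square core 26x26 mm, 40 mm long, between square flanges 40x40x5 mm; bore 16 mm, so it hangs 2.5 mm low. Its centre starts 40 to 56 mm from the post axis, two core sides upright along the bar: pinch these from above between the flanges. Slides with friction.
- spool_tray: Low two-bay tray of light wood, fixed, 110 (x) x 190 (y) x 12 mm with 5 mm walls and floor; the bays, each 100 x 87 mm, lie side by side along its y. Origin: centre of its underside.
- empty_bay (a point): Centre of the floor of the tray's empty bay (the +y bay), 5 mm above the table; axes as the tray's. A spool lying flat here has its centre 20 mm above this point.
- spare_spool: A second spool of the same kind, lying in the tray's other (-y) bay, its axis along the tray's y. Origin at its centre. To be left alone.
- oyster_shell_1: Bystander: pale open oyster shell, 93x107x16 mm, origin under its centre.
- wet_block: Bystander: dark flat wooden block, 58x92x13 mm, origin under its centre.
- glue_stick: Bystander: lying glue stick, 18x68x16 mm, origin under its centre.
- petri_a: Bystander: shallow clear dish with white beads, 60 mm wide, 14 mm high, origin under its centre.
- wedge_1: Bystander: small wooden wedge, 12x60x11 mm, origin under its centre.
- tweezers: Bystander: steel tweezers, 16x138x9 mm, origin under its centre.
Not all that is in view belongs to the job. Leave any orange or turquoise look-alike of the spool alone.

How it is judged:
By the outcome, as a careful person would: the job done as asked, in the order asked, and still so for the second after the job is handed in, with the robot touching nothing.
It also fails if it takes over 64 s, if anything falls off the work surface, if the arm or the gripper's body presses on something with over 40 N, if the wrist force passes 120 N, or if a joint passes its speed limit or range.

## Robot

A 6-joint arm with a two-finger parallel gripper is mounted at the origin on a cart in front of the work surface, level with it; the furniture and walls round the work are solid. World frame = base frame: x ahead of the robot, y to its left, z up, the work surface at z = 0. Lengths are in m, angles in rad, forces in N, time in s.
With the tool pointing down it reaches from about 0.35 to 0.85 m from the base axis. Payload 8.1 kg.
Tool frame: the origin (TCP) lies midway between the tips of the shut fingers; the grasp point (between the pads) lies 19 mm behind it; z points along the fingers, y is the direction in which the jaws open and shut (so a half turn about z gives the same grasp; the last joint's range is limited). The gripper opens to 93 mm and grips with 3 to 60 N. Pads are 15 mm wide; open, the fingers measure 128 mm over their backs; the gripper's body (75 mm by 188 mm) begins 65 mm behind the grasp point.
Start: joints at [1.06, 0.13, 1.488, -0, 1.523, -0.085], TCP at [0.248, 0.546, 0.192] pointing down, gripper open.
Joint ranges: [-2.96, 2.96], [-0.89, 2.26], [0.02, 2.5], [-1.34, 4.48], [0, 2.73], [-2.66, 2.66]. Speed limits (rad/s): [2.39, 2.39, 2.79, 3.14, 3.14, 3.14].

## Interface

Orientations are given as a rotation vector (axis times angle).
In Python, from plant import robot gives the robot as it stands. The module is installed in compiled form; this text tells all that it offers.
- The arm moves only by the shell command python3 -m pendant 'ROWS' [FORCE]. ROWS is JSON, a list of rows, each an object with "translation": the shift along the tool's x, y, z in mm, a list of three; "twist": the turn, a rotation vector about the tool's x, y, z in rad, a list of three; "grip": the opening, from -1 (shut) to 1 (fully open). A call has exactly 10 rows; each row shifts and turns the pose as measured when the row begins, along the tool's axes as they then stand; what a row does not reach is not made up. A row lasts 1/10 s, in which the tool goes at most 50 mm and 8.59 degrees, less where a joint would pass 70% of its speed; a pose out of reach is approached as far as the arm can. A call is refused whole if a number of a shift passes 50 or a number of a turn 0.15, either way. A call with a gripper value outside its range is refused whole. The fingers move at their own pace and stop on an object; FORCE is the grip in N (left out, the last holds). Time passes only in rows, so rows that do not move let the fingers close, or fill a call up. It gives the time, the measured TCP pose, the force and the opening at its end, in the units of the state.
- robot.read_state(): the state, without advancing time (a new reading comes with each control period).
- robot.read_camera(name): name is "scene" or "top" or "wrist"; returns (picture, depth): 400x640x3 uint8, red, green, blue; 400x640 float32, m along the optical axis (not along the pixel's ray), 0 where there is no reading.
- robot.camera_info(name): a dict with "vertical_fov" (degrees; the focal length in pixels is half the picture's height over the tangent of half this angle, whatever the lens; pixels are square), "cx", "cy" (the principal point, pixels), "cam_to_world" (4x4, takes a point from camera to world coordinates). Camera axes: x right, y up, looking along -z (the intrinsics and any distortion apply to the point x, -y, -z); pixel columns grow to the right and rows downward; lengths in m; the calibration is good to about 2 mm. A picture is of the moment at which its call begins: read the wrist's pose just before it. camera_info takes no time and is no camera call; for the wrist camera it gives the pose at the moment of the call.
- robot.close_job(): hands the job in, once; it reports no verdict.
The state is a dict: "t": time; "q": joint angles; "dq": joint speeds; "joint_torque": joint torques, N m; "tool_pos": TCP position; "orientation": TCP orientation; "force": force on the tool from outside, world axes, zero at the start; "wrist_torque": the same for the moment, N m; "opening": finger opening in m.
Only numpy, scipy, OpenCV 4.12 (cv2) and the standard library are available. Lean on these libraries where they do the work, as an engineer would, in place of code of your own. Each camera call takes 0.05 s, during which the arm holds its last target. There are 200 camera calls.

## Working session

There is one attempt and no reset: what is moved stays moved. The work goes in short steps, Python scripts to look and compute and a shell command to move; the robot and the scene stay as the last step left them, time stands still between calls to the robot, and variables do not carry over. Pictures are saved under pics/ and viewed, about 8 in all and at most 12, crops included, and the job is handed in when it is done.

```bash
mkdir -p pics; python3 - <<'E'
from plant import robot
import cv2,numpy as np
print(robot.read_state())
for n in ("scene","top"):
    im,d=robot.read_camera(n); np.savez(f"{n}0.npz",im=im,d=d,**{k:np.array(v) for k,v in robot.camera_info(n).items() if not isinstance(v,str)})
    print(n,robot.camera_info(n), (d>0).mean())
    cv2.imwrite(f"pics/{n}0.png",im[...,::-1])
E
```

```text
{'t': 0.0, 'q': array([ 1.05962889e+00,  1.31123114e-01,  1.48922177e+00,  4.56767304e-06,
        1.52298322e+00, -8.53961287e-02]), 'dq': array([ 5.89255365e-04, -1.20738729e-04,  1.32983741e-03, -1.00405592e-03,
       -9.41742994e-05,  4.51578811e-04]), 'joint_torque': array([-9.42757179e-04, -5.59817362e+01, -4.91768789e+01,  7.65357306e-02,
        3.50624369e-02,  2.41891883e-05]), 'tool_pos': array([0.24750415, 0.54593384, 0.19084178]), 'orientation': array([-6.63651170e-01, -3.07016825e+00,  2.60314122e-03]), 'force': array([-0.20995072,  0.29467224, -0.59622312]), 'wrist_torque': array([ 0.02809018, -0.01565871,  0.05113942]), 'opening': 0.09276735749007023}
scene {'vertical_fov': 49.465112243930776, 'cx': 318.42775186584896, 'cy': 193.68829636286782, 'cam_to_world': array([[ 0.60294608,  0.61309045, -0.51046658, -0.06885704],
       [-0.79772149,  0.4712019 , -0.37630997, -0.53333133],
       [ 0.00982077,  0.63410478,  0.77318476,  0.99746018],
       [ 0.        ,  0.        ,  0.        ,  1.        ]])} 0.99616796875
top {'vertical_fov': 56.61956349421919, 'cx': 315.85795640099843, 'cy': 191.9540358960232, 'cam_to_world': array([[-0.02073963,  0.9842006 , -0.17583813,  0.33426782],
       [-0.99960682, -0.01709322,  0.02222679, -0.06115926],
       [ 0.01886998,  0.17622997,  0.98416814,  1.19287833],
       [ 0.        ,  0.        ,  0.        ,  1.        ]])} 0.996046875
```

View pics/top0.png

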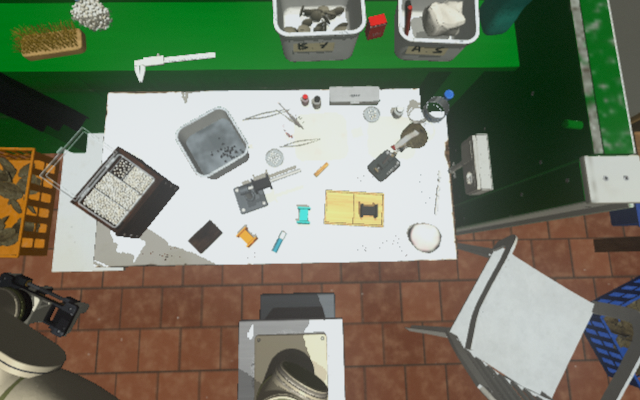

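View pics/scene0.png

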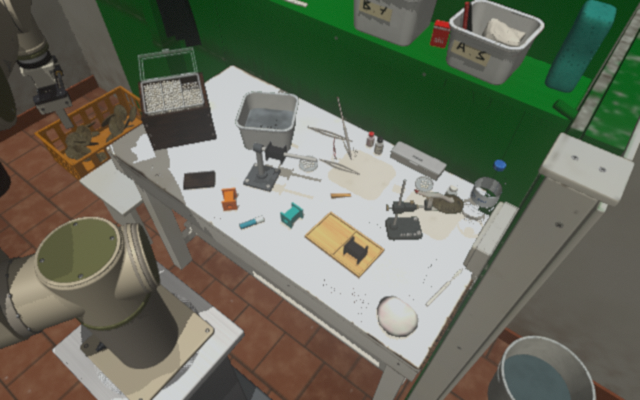

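```bash
cat > h.py <<'E'
import numpy as np,cv2
def load(n):
    z=np.load(n+".npz"); return z["im"],z["d"],{k:z[k] for k in z.files if k not in("im","d")}
def grab(n,name):
    from plant import robot
    c=robot.camera_info(n); im,d=robot.read_camera(n)
    np.savez(name+".npz",im=im,d=d,**{k:np.array(v) for k,v in c.items() if not isinstance(v,str)})
    return im,d,c
def F(c): return 200/np.tan(np.radians(float(c["vertical_fov"]))/2)
def ray(c,u,v):
    f=F(c); T=np.array(c["cam_to_world"])
    r=np.stack([(np.asarray(u)-c["cx"])/f,-(np.asarray(v)-c["cy"])/f,-np.ones_like(np.asarray(u,float))],-1)
    return T[:3,3],r@T[:3,:3].T
def plane(c,u,v,z):
    o,r=ray(c,u,v); return o+r*((z-o[2])/r[...,2])[...,None]
def cloud(c,d):
    v,u=np.mgrid[:400,:640]; o,r=ray(c,u,v); return o+r*d[...,None]
def proj(c,P):
    T=np.array(c["cam_to_world"]); p=(np.asarray(P)-T[:3,3])@T[:3,:3]; f=F(c)
    return np.stack([c["cx"]+f*p[...,0]/-p[...,2],c["cy"]+f*p[...,1]/p[...,2]],-1)
E
python3 - <<'E'
from h import *
a,d,c=load("top0"); b,ds,cs=load("scene0")
A=cv2.resize(a[150:225,215:425],None,fx=3.8,fy=3.8,interpolation=2); B=cv2.resize(b[130:285,225:465],None,fx=800/240*.55,fy=800/240*.55,interpolation=2)
A=A[:,:798]; B=cv2.copyMakeBorder(B,0,0,0,798-B.shape[1],0)
cv2.imwrite("pics/crop.png",np.vstack([A,B])[...,::-1]); print(A.shape,B.shape)
# heights map above the table near stand
P=cloud(c,d); 
for (u,v) in [(250,203),(243,190),(246,185),(262,183),(275,178),(285,174),(295,170),(369,212),(340,210),(384,165)]: print(u,v,P[v,u].round(4),a[v,u])
E
```

```text
(285, 798, 3) (284, 798, 3)
250 203 [0.5128 0.1238 0.013 ] [105 111 112]
243 190 [0.531  0.1236 0.144 ] [126 133 136]
246 185 [0.5459 0.1156 0.1417] [88 92 93]
262 183 [0.551  0.0697 0.1417] [82 84 85]
275 178 [0.5662 0.0328 0.1367] [211 215 205]
285 174 [0.5759 0.0033 0.1443] [200 203 196]
295 170 [ 0.5885 -0.0256  0.1393] [188 192 187]
369 212 [ 0.4736 -0.2524  0.0401] [88 88 85]
340 210 [ 0.4859 -0.1646  0.0056] [230 223 147]
384 165 [ 0.6056 -0.2917  0.1143] [92 98 95]
```

View pics/crop.png

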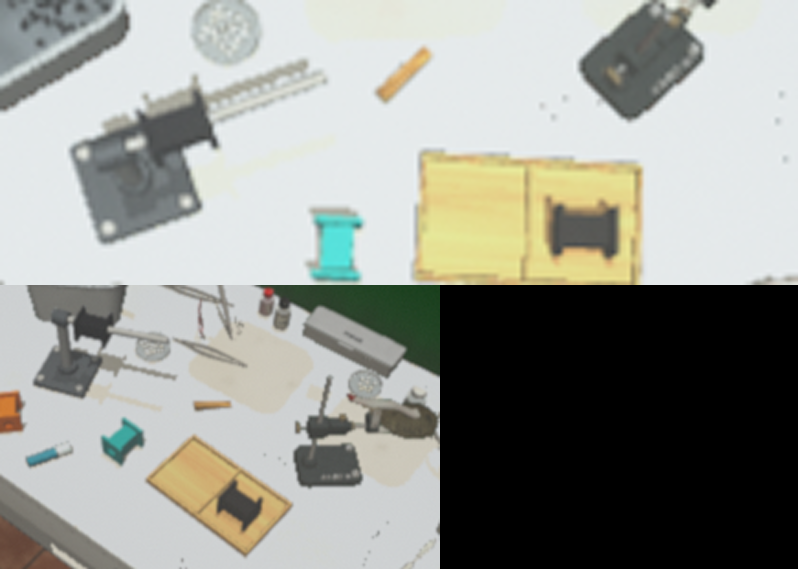

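```bash
python3 - <<'E'
from h import *
for n,roi in(("top0",(150,225,215,330)),("scene0",(130,200,235,340))):
    a,d,c=load(n); P=cloud(c,d); m=np.zeros(d.shape,bool); r=roi; m[r[0]:r[1],r[2]:r[3]]=1
    hi=m&(P[...,2]>.105)&(P[...,2]<.19)&(P[...,0]<.65)
    g=a.mean(2); bar=hi&(g>150); 
    spo=hi&(g<110)
    for nm,k in(("bar",bar),("dark",spo)):
        nl,l,st,ce=cv2.connectedComponentsWithStats(k.astype(np.uint8))
        i=1+st[1:,4].argmax(); k=l==i; q=P[k]; print(n,nm,st[i],"mean",q.mean(0).round(4))
        if nm=="bar":
            xy=q[:,:2]; m0=xy.mean(0); u=np.linalg.svd(xy-m0)[2][0]; u*=-np.sign(u[1]); s=(xy-m0)@u
            print(" dir",np.degrees(np.arctan2(u[1],u[0])),"ends",(m0+u*s.min()).round(4),(m0+u*s.max()).round(4))
            for lo in np.arange(s.min(),s.max(),.015):
                w=(s>=lo)&(s<lo+.015); 
                if w.any(): print("  ",q[w].mean(0).round(4),np.percentile(q[w,2],90).round(4),w.sum())
    foot=m&(P[...,2]>.007)&(P[...,2]<.05)&(g<140)&(P[...,0]<.6)&(P[...,1]>.03)
    nl,l,st,ce=cv2.connectedComponentsWithStats(foot.astype(np.uint8)); i=1+st[1:,4].argmax()
    v,u=np.nonzero(l==i); q=plane(c,u.astype(float),v.astype(float),.012)[:,:2]
    print("foot",cv2.minAreaRect((q*1000).astype(np.float32)))
a,d,c=load("top0")
hsv=cv2.cvtColor(a,cv2.COLOR_RGB2HSV); m=cv2.inRange(hsv,(15,60,100),(35,255,255))
m[:, :318]=0; m[:185]=0; m[235:]=0
nl,l,st,ce=cv2.connectedComponentsWithStats(m); i=1+st[1:,4].argmax(); v,u=np.nonzero(l==i)
q=plane(c,u.astype(float),v.astype(float),.010)[:,:2]; r=cv2.minAreaRect((q*1000).astype(np.float32)); print("tray",r,cv2.boxPoints(r))
E
```

```text
top0 bar [270 168  31  14 119] mean [0.5758 0.0039 0.1381]
 dir -71.63103486410914 ends [0.561  0.0485] [ 0.5905 -0.0401]
   [0.5636 0.041  0.1342] 0.136 20
   [0.5679 0.0272 0.1364] 0.1384 17
   [0.5729 0.0132 0.1371] 0.1397 20
   [ 0.5775 -0.0011  0.1384] 0.1416 19
   [ 0.5823 -0.0158  0.1403] 0.1429 19
   [ 0.5871 -0.03    0.141 ] 0.1436 20
   [ 0.5903 -0.0388  0.1432] 0.1445 4
top0 dark [251 174  21  20 191] mean [0.5493 0.0728 0.1393]
foot ((528.3209228515625, 121.0196762084961), (73.37963104248047, 87.47589874267578), 18.758481979370117)
scene0 bar [284 153  33   8  88] mean [0.5739 0.0034 0.1395]
 dir -71.5450562625415 ends [0.558  0.0511] [ 0.588 -0.039]
   [0.5604 0.043  0.1361] 0.1385 12
   [0.5647 0.0297 0.1374] 0.1394 12
   [0.57   0.016  0.1383] 0.1404 14
   [0.5754 0.0021 0.1386] 0.1409 14
   [ 0.5783 -0.0131  0.1419] 0.1435 14
   [ 0.5841 -0.026   0.1417] 0.1439 15
   [ 0.5871 -0.0364  0.143 ] 0.1447 7
scene0 dark [265 141  22  23 284] mean [0.5464 0.0715 0.1369]
foot ((532.3126220703125, 123.16353607177734), (93.4912338256836, 89.37408447265625), 18.668243408203125)
tray ((490.8708801269531, -209.51165771484375), (189.12655639648438, 109.14764404296875), 85.58891296386719) [[ 429.18567 -299.59747]
 [ 538.00995 -307.9922 ]
 [ 552.5561  -119.42584]
 [ 443.7318  -111.03113]]
```

```bash
cat > to.py <<'E'
# usage: to.py x y z barYawDeg [pitchUpDeg]: tool shift (mm) and turn (rad) to TCP target; tool -x runs along the bar direction
import sys,numpy as np
from scipy.spatial.transform import Rotation as R
from plant import robot
def target(yaw,pit=0):
    a,p=np.radians([yaw,pit]); b=np.array([np.cos(a)*np.cos(p),np.sin(a)*np.cos(p),np.sin(p)])
    x=-b; y=np.cross([0,0,-1.],x); y/=np.linalg.norm(y); return np.stack([x,y,np.cross(x,y)],1)
if __name__=="__main__":
    v=[float(s) for s in sys.argv[1:]]; s=robot.read_state(); Rc=R.from_rotvec(s["orientation"]).as_matrix()
    print("t",s["t"],"tcp",s["tool_pos"].round(4),"F",s["force"].round(2),"open",round(s["opening"],4),"q",s["q"].round(2))
    print("shift mm",(Rc.T@(np.array(v[:3])-s["tool_pos"])*1000).round(1),"turn",R.from_matrix(Rc.T@target(*v[3:])).as_rotvec().round(4))
E
python3 -m pendant '[{"translation":[-32,-32,-9],"twist":[0,0,0],"grip":0.1},{"translation":[-32,-32,-9],"twist":[0,0,0],"grip":0.1},{"translation":[-32,-32,-9],"twist":[0,0,0],"grip":0.1},{"translation":[-32,-32,-9],"twist":[0,0,0],"grip":0.1},{"translation":[-32,-32,-9],"twist":[0,0,0],"grip":0.1},{"translation":[-32,-32,-9],"twist":[0,0,0],"grip":0.1},{"translation":[-32,-32,-9],"twist":[0,0,0],"grip":0.1},{"translation":[0,0,0],"twist":[0,0,0.14],"grip":0.1},{"translation":[0,0,0],"twist":[0,0,0.14],"grip":0.1},{"translation":[0,0,0],"twist":[0,0,0.14],"grip":0.1}]'
python3 to.py 0.50 0.04 0.27 -71.4
```

```text
t: 1.1
tool_pos: [0.3608, 0.235, 0.2504]
orientation: [-1.301, -2.858, 0.02]
force: [0.6, 0.3, -1.2]
opening: 0.0511
t 1.1 tcp [0.3608 0.235  0.2504] F [ 0.59  0.31 -1.21] open 0.0511 q [ 0.46 -0.34  1.82 -0.01  1.67 -0.25]
shift mm [-238.6  -23.4  -18.4] turn [-0.0112  0.0066  0.392 ]
```

```bash

python3 -m pendant '[{"translation":[0,0,0],"twist":[0,0,0.13],"grip":0.1},{"translation":[0,0,0],"twist":[0,0,0.13],"grip":0.1},{"translation":[0,0,0],"twist":[0,0,0.13],"grip":0.1},{"translation":[-33,10,-3],"twist":[0,0,0],"grip":0.1},{"translation":[-33,10,-3],"twist":[0,0,0],"grip":0.1},{"translation":[-33,10,-3],"twist":[0,0,0],"grip":0.1},{"translation":[-33,10,-3],"twist":[0,0,0],"grip":0.1},{"translation":[-33,10,-3],"twist":[0,0,0],"grip":0.1},{"translation":[-33,10,-3],"twist":[0,0,0],"grip":0.1},{"translation":[-33,10,-3],"twist":[0,0,0],"grip":0.1}]'
python3 - <<'E'
from h import *
im,d,c=grab("wrist","w1"); cv2.imwrite("pics/w1.png",im[...,::-1]); T=np.array(c["cam_to_world"]); print(T.round(3),c["vertical_fov"],c["cx"],c["cy"])
for p in [(.532,.123,.012),(.548,.076,.14),(.559,.0425,.13),(.589,-.04,.14)]: print(proj(c,p).round())
E
python3 to.py 0.548 0.075 0.2 -71.4
```

```text
t: 2.1
tool_pos: [0.4973, 0.0307, 0.2689]
orientation: [-1.852, -2.533, 0.026]
force: [0.2, 0.6, -0.2]
opening: 0.0515
[[ 0.953 -0.298 -0.059  0.48 ]
 [ 0.303  0.923  0.238  0.095]
 [-0.017 -0.244  0.97   0.461]
 [ 0.     0.     0.     1.   ]] 65.81839109424772 318.24631640642025 209.5606961646828
[365. 124.]
[381. 170.]
[378. 201.]
[379. 279.]
t 2.15 tcp [0.4994 0.0266 0.2689] F [-2.5  -3.17 -0.79] open 0.0513 q [-0.04 -0.15  1.63 -0.01  1.67 -0.34]
shift mm [32.1 62.  67.6] turn [-0.0156  0.0096 -0.0188]
```

View pics/w1.png

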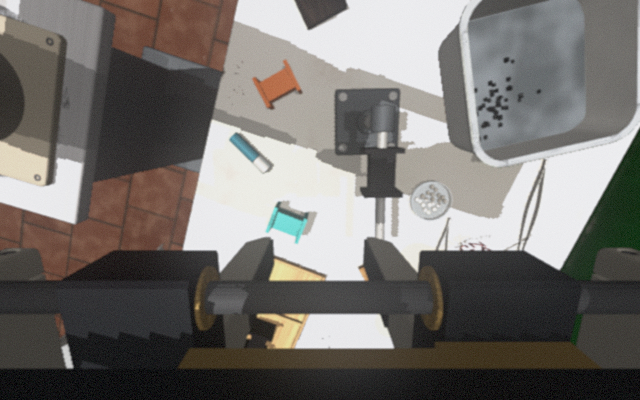

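```bash
python3 - <<'E'
from h import *
a,d,c=load("w1"); P=cloud(c,d); g=a.mean(2); v,u=np.mgrid[:400,:640]
reg=(u>325)&(u<415)&(v>80)&(v<245)
foot=reg&(P[...,2]>.004)&(P[...,2]<.03)&(g<120)&(v<165)
q=P[foot]; print("foot",len(q),q[:,2].mean()); 
n,l,st,_=cv2.connectedComponentsWithStats(foot.astype(np.uint8)); k=l==1+st[1:,4].argmax()
q=plane(c,u[k]*1.,v[k]*1.,.012)[:,:2]; print(cv2.minAreaRect((q*1000).astype(np.float32)))
hi=reg&(P[...,2]>.10)
for r in range(96,242,4):
    w=np.nonzero(hi[r])[0]
    if len(w): 
        e=plane(c,np.array([w[0]-.5,w[-1]+.5]),np.array([r,r])*1.,np.median(P[r,w,2]))
        print(r,w[0],w[-1],"z",np.median(P[r,w,2]).round(4),"mid",e.mean(0)[:2].round(4),"wid",np.linalg.norm(e[0]-e[1]).round(4),g[r,w].mean().round())
E
```

```text
foot 2824 0.012603120761050279
((532.8598022460938, 125.56372833251953), (88.18946838378906, 88.46324920654297), 18.3868350982666)
100 332 369 z 0.4612 mid [0.4796 0.0948] wid 0.0 128.0
104 345 345 z 0.4612 mid [0.4796 0.0948] wid 0.0 87.0
108 371 395 z 0.1406 mid [0.5285 0.134 ] wid 0.0245 105.0
112 371 395 z 0.1409 mid [0.5298 0.1305] wid 0.0246 104.0
116 371 395 z 0.1404 mid [0.5312 0.127 ] wid 0.0247 104.0
120 370 395 z 0.1404 mid [0.532  0.1232] wid 0.0258 103.0
124 371 394 z 0.1408 mid [0.5333 0.1196] wid 0.0238 104.0
128 371 394 z 0.1405 mid [0.5347 0.116 ] wid 0.0239 103.0
132 377 387 z 0.1343 mid [0.5367 0.1126] wid 0.0112 152.0
136 377 387 z 0.1345 mid [0.538  0.1088] wid 0.0112 186.0
140 375 402 z 0.1356 mid [0.5456 0.1071] wid 0.0286 182.0
144 377 387 z 0.1342 mid [0.5409 0.1013] wid 0.0113 184.0
148 361 405 z 0.1443 mid [0.5413 0.0977] wid 0.045 76.0
152 362 404 z 0.1475 mid [0.5421 0.094 ] wid 0.0427 73.0
156 368 396 z 0.1404 mid [0.544  0.0899] wid 0.0296 73.0
160 328 395 z 0.1402 mid [0.5254 0.0797] wid 0.0697 68.0
164 338 395 z 0.1405 mid [0.5316 0.0774] wid 0.0596 7
[... 392 characters left out ...]
436 69.0
196 363 413 z 0.1474 mid [0.5627 0.0536] wid 0.0524 82.0
200 349 406 z 0.1349 mid [0.5569 0.0444] wid 0.0623 150.0
204 375 385 z 0.1351 mid [0.5609 0.0412] wid 0.0118 139.0
208 375 384 z 0.1347 mid [0.5621 0.0367] wid 0.0108 134.0
212 375 413 z 0.1359 mid [0.5782 0.0376] wid 0.0421 144.0
216 341 384 z 0.136 mid [0.5473 0.0229] wid 0.0478 144.0
220 375 384 z 0.1364 mid [0.5664 0.0244] wid 0.0109 135.0
224 375 384 z 0.137 mid [0.5678 0.0203] wid 0.0109 188.0
228 375 384 z 0.1371 mid [0.5694 0.016 ] wid 0.0109 198.0
232 375 384 z 0.1375 mid [0.5708 0.0118] wid 0.0109 199.0
236 375 384 z 0.1379 mid [0.5723 0.0076] wid 0.011 200.0
240 364 386 z 0.3012 mid [0.524  0.0487] wid 0.0125 108.0
```

```bash

python3 -m pendant '[{"translation":[5,10,10],"twist":[-0.002,0.001,-0.002],"grip":0.3},{"translation":[5,10,10],"twist":[-0.002,0.001,-0.002],"grip":0.3},{"translation":[5,10,10],"twist":[-0.002,0.001,-0.002],"grip":0.3},{"translation":[5,10,10],"twist":[-0.002,0.001,-0.002],"grip":0.3},{"translation":[5,10,10],"twist":[-0.002,0.001,-0.002],"grip":0.3},{"translation":[5,10,10],"twist":[-0.002,0.001,-0.002],"grip":0.3},{"translation":[4,2,12],"twist":[-0.002,0.001,-0.001],"grip":0.3},{"translation":[0,0,12],"twist":[-0.002,0.001,0],"grip":0.3},{"translation":[0,0,10],"twist":[0,0,0],"grip":0.3},{"translation":[0,0,0],"twist":[0,0,0],"grip":0.3}]'
python3 to.py 0.549 0.0735 0.110 -71.8
python3 - <<'E'
from h import *
im,d,c=grab("wrist","w2"); cv2.imwrite("pics/w2.png",im[...,::-1]); P=cloud(c,d)
m=(P[...,2]>.1385)&(P[...,2]<.1425)&(im.mean(2)<110); n,l,st,ce=cv2.connectedComponentsWithStats(m.astype(np.uint8)); 
for i in range(1,n):
    if st[i,4]>200: print(st[i],ce[i].round(1),P[l==i].mean(0).round(4))
E
```

```text
t: 3.15
tool_pos: [0.5481, 0.085, 0.1613]
orientation: [-1.833, -2.546, 0.004]
force: [-0.8, -1.3, -1.0]
opening: 0.0604
t 3.15 tcp [0.5481 0.085  0.1613] F [-0.83 -1.27 -1.04] open 0.0604 q [ 0.06  0.03  1.65  0.    1.47 -0.26]
shift mm [-11.3  -2.5  51.3] turn [-0.005  -0.002   0.0053]
[303 148  29  38 839] [317.8 166.1] [0.5333 0.126  0.1408]
[ 292  218   53   51 1759] [317.8 243.1] [0.5511 0.0728 0.1405]
```

View pics/w2.png

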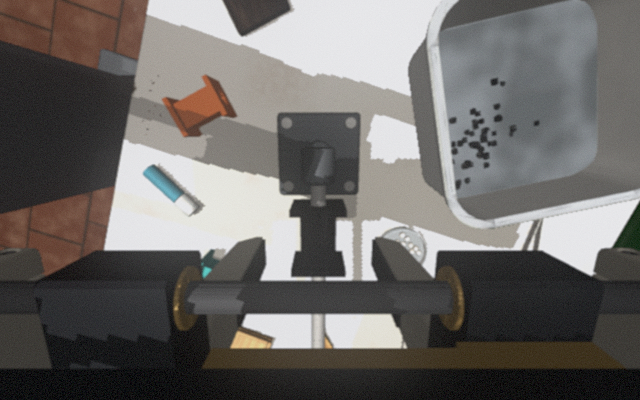

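```bash

python3 -m pendant '[{"translation":[-4,-0.5,0],"twist":[-0.002,0,0.002],"grip":0.3},{"translation":[-4,-0.5,0],"twist":[-0.002,0,0.002],"grip":0.3},{"translation":[-4,0,6],"twist":[0,0,0],"grip":0.3},{"translation":[0,0,10],"twist":[0,0,0],"grip":0.3},{"translation":[0,0,10],"twist":[0,0,0],"grip":0.3},{"translation":[0,0,10],"twist":[0,0,0],"grip":0.3},{"translation":[0,0,10],"twist":[0,0,0],"grip":0.3},{"translation":[0,0,5],"twist":[0,0,0],"grip":0.3},{"translation":[0,0,0],"twist":[0,0,0],"grip":0.1},{"translation":[0,0,0],"twist":[0,0,0],"grip":-0.1}]' 8
python3 to.py 0.5505 0.073 0.110 -71.8
python3 - <<'E'
from h import *
im,d,c=grab("wrist","w3"); cv2.imwrite("pics/w3.png",im[150:350,150:480,::-1].repeat(2,0).repeat(2,1))
E
```

```text
t: 4.2
tool_pos: [0.5522, 0.071, 0.1081]
orientation: [1.843, 2.543, 0.004]
force: [0.3, 0.8, -0.1]
opening: 0.0489
t 4.2 tcp [0.5522 0.071  0.1081] F [ 0.31  0.84 -0.06] open 0.0489 q [ 0.03  0.07  1.71  0.    1.36 -0.28]
shift mm [ 2.4 -1.  -1.9] turn [ 0.0024 -0.0009 -0.0011]
```

View pics/w3.png

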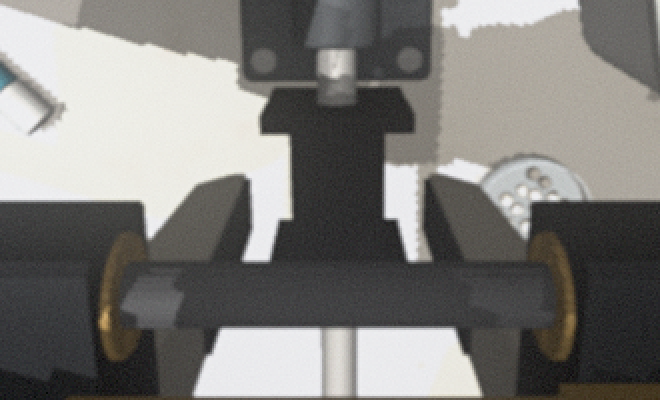

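```bash

python3 -m pendant '[{"translation":[0,0,0],"twist":[0,0,0],"grip":-0.3},{"translation":[0,0,0],"twist":[0,0,0],"grip":-0.4},{"translation":[0,0,0],"twist":[0,0,0],"grip":-0.5},{"translation":[0,0,0],"twist":[0,0,0],"grip":-1},{"translation":[0,0,0],"twist":[0,0,0],"grip":-1},{"translation":[0,0,0],"twist":[0,0,0],"grip":-1},{"translation":[0,0,-0.5],"twist":[0,0,0],"grip":-1},{"translation":[0,0,-0.5],"twist":[0,0,0],"grip":-1},{"translation":[0,0,-0.5],"twist":[0,0,0],"grip":-1},{"translation":[0,0,0],"twist":[0,0,0],"grip":-1}]' 8
python3 to.py 0.5505 0.073 0.110 -71.8
```

```text
t: 5.25
tool_pos: [0.5534, 0.0712, 0.1116]
orientation: [1.842, 2.541, 0.007]
force: [-0.0, -0.6, 0.0]
opening: 0.026
t 5.25 tcp [0.5534 0.0712 0.1116] F [-0.04 -0.57  0.  ] open 0.026 q [ 0.03  0.06  1.71  0.    1.37 -0.28]
shift mm [ 2.6 -2.2  1.6] turn [ 0.0052 -0.     -0.001 ]
```

```bash

python3 -m pendant '[{"translation":[-1,0,0],"twist":[0,0,0],"grip":-1},{"translation":[-1,0,0],"twist":[0,0,0],"grip":-1},{"translation":[-1,0,0],"twist":[0,0,0],"grip":-1},{"translation":[-1,0,0],"twist":[0,0,0],"grip":-1},{"translation":[-1,0,0],"twist":[0,0,0],"grip":-1},{"translation":[-1,0,0],"twist":[0,0,0],"grip":-1},{"translation":[-1,0,0],"twist":[0,0,0],"grip":-1},{"translation":[-1,0,0],"twist":[0,0,0],"grip":-1},{"translation":[0,0,0],"twist":[0,0,0],"grip":-1},{"translation":[0,0,0],"twist":[0,0,0],"grip":-1}]' 8
python3 to.py 0.553 0.0635 0.111 -71.8
python3 - <<'E'
from h import *
from plant import robot
im,d,c=grab("wrist","w4"); cv2.imwrite("pics/w4.png",im[150:350,150:480,::-1].repeat(2,0).repeat(2,1))
P=cloud(c,d)
m=(im.mean(2)<100)&(P[...,2]>.125)&(P[...,2]<.16); m[:,:270]=0; m[:,370:]=0; m[:180]=0; m[275:]=0
for nm,k in(("core",m&(P[...,2]<.1445)),("flange",m&(P[...,2]>.1445))): print(nm,k.sum(),np.median(P[k],0).round(4),np.percentile(P[k][:,2],[10,90]).round(4))
v,u=np.mgrid[:400,:640]; b=(abs(u-318)<3)&(P[...,2]>.125)&(P[...,2]<.1395)&(im.mean(2)>100)
for r in range(170,235,5):
    if b[r].any(): print(r,P[r][b[r]].mean(0).round(4))
s=robot.read_state(); print(s["tool_pos"],s["force"])
E
```

```text
t: 6.25
tool_pos: [0.5561, 0.0627, 0.1115]
orientation: [1.842, 2.541, 0.007]
force: [0.0, -1.0, -0.4]
opening: 0.0252
t 6.25 tcp [0.5561 0.0627 0.1115] F [ 0.03 -1.03 -0.43] open 0.0252 q [ 0.02  0.07  1.7   0.    1.37 -0.3 ]
shift mm [ 1.7 -2.8  0.5] turn [ 0.0052 -0.     -0.0011]
core 3449 [0.5526 0.0715 0.1423] [0.1352 0.1433]
flange 1508 [0.5475 0.0833 0.1496] [0.1465 0.1569]
170 [0.541  0.1061 0.135 ]
175 [0.5419 0.1035 0.135 ]
180 [0.5427 0.1009 0.1355]
185 [0.5436 0.0983 0.1354]
190 [0.5434 0.0953 0.1357]
200 [0.5462 0.0904 0.1361]
[0.55612599 0.06272924 0.11152176] [-0.72481439  0.9583405  -1.3887406 ]
```

```bash
cat > chk.py <<'E'
# spool vs bar from the wrist depth, and state; args: reference yaw
from h import *
from to import target
from scipy.spatial.transform import Rotation as R
from plant import robot
import sys
im,d,c=grab("wrist",sys.argv[1]); s=robot.read_state(); P=cloud(c,d)
Rm=R.from_rotvec(s["orientation"]).as_matrix(); b=-Rm[:,0]
print("t",round(s["t"],2),"tcp",s["tool_pos"].round(4),"F",s["force"].round(2),"M",s["wrist_torque"].round(2),"open",round(s["opening"],4),"yaw %.2f pitch %.2f"%(np.degrees(np.arctan2(b[1],b[0])),np.degrees(np.arcsin(b[2]))),"roll %.2f"%np.degrees(np.arcsin(Rm[2,1])))
O=np.array([.5329,.1256,.130]); a=np.radians(-71.8); e=np.array([np.cos(a),np.sin(a),0]); n=np.array([-e[1],e[0],0])
L=np.stack([(P-O)@e,(P-O)@n,P[...,2]],-1)*[1e3]
g=im.mean(2); v,u=np.mgrid[:400,:640]; m=(u>270)&(u<370)&(v>100)&(v<262)&(P[...,2]>.12)&(P[...,2]<.2)
G=(s["tool_pos"]-Rm[:,2]*.019-O); print("grasp pt along/lateral/up mm",(np.array([G@e,G@n,G[2]])*1e3).round(1))
for nm,k in(("bar",m&(g>110)),("dark",m&(g<95))):
    for lo in range(10,180,10):
        w=k&(L[...,0]>=lo)&(L[...,0]<lo+10)
        if w.sum()>12: q=L[w]; print(nm,lo,w.sum(),"lat %.1f [%.1f %.1f] top %.1f"%(np.median(q[:,1]),*np.percentile(q[:,1],[2,98]),np.percentile(q[:,2],75)))
E
python3 -m pendant '[{"translation":[-1.2,0,0],"twist":[0,-0.006,0],"grip":-1},{"translation":[-1.2,0,0],"twist":[0,-0.005,0],"grip":-1},{"translation":[-1.2,0,0],"twist":[0,-0.004,0],"grip":-1},{"translation":[-1.2,0,0],"twist":[0,-0.003,0],"grip":-1},{"translation":[-1.2,0,0],"twist":[0,-0.003,0],"grip":-1},{"translation":[-1.2,0,0],"twist":[0,-0.003,0],"grip":-1},{"translation":[-1.2,0,0],"twist":[0,-0.003,0],"grip":-1},{"translation":[-1.2,0,0],"twist":[0,-0.003,0],"grip":-1},{"translation":[-1.2,0,0],"twist":[0,-0.003,0],"grip":-1},{"translation":[-1.2,0,0],"twist":[0,-0.003,0],"grip":-1}]' 8
python3 chk.py w5
```

```text
t: 7.3
tool_pos: [0.5602, 0.0505, 0.1118]
orientation: [1.823, 2.516, -0.029]
force: [-0.0, -0.1, -1.6]
opening: 0.0259
t 7.35 tcp [0.5602 0.0504 0.1118] F [-0.03 -0.03 -0.  ] M [-0.05  0.04  0.01] open 0.0255 yaw -71.86 pitch 2.25 roll 0.30
grasp pt along/lateral/up mm [79.2  2.4  0.8]
bar 10 231 lat 0.6 [-3.7 4.9] top 135.6
bar 20 334 lat 0.6 [-4.3 4.9] top 135.4
bar 30 298 lat 0.6 [-4.4 6.1] top 135.3
bar 40 21 lat -4.5 [-18.2 6.2] top 132.1
bar 50 33 lat -16.0 [-18.2 14.6] top 149.0
bar 60 80 lat 14.2 [-23.0 28.3] top 143.3
bar 70 16 lat 1.5 [-22.0 21.9] top 139.6
dark 10 235 lat 1.6 [-10.5 11.6] top 140.8
dark 20 17 lat 6.0 [6.0 6.1] top 131.3
dark 30 39 lat 1.6 [-4.1 5.5] top 135.2
dark 40 611 lat 2.1 [-16.0 20.5] top 145.6
dark 50 1260 lat 2.1 [-16.9 20.7] top 148.7
dark 60 1696 lat 2.1 [-21.2 25.9] top 160.3
dark 70 1011 lat 2.1 [-12.3 16.1] top 143.8
dark 80 252 lat 2.1 [-10.8 14.5] top 143.2
```

```bash

python3 -m pendant '[{"translation":[-1.5,-0.1,0],"twist":[0,-0.003,0],"grip":-1},{"translation":[-1.5,-0.1,0],"twist":[0,-0.003,0],"grip":-1},{"translation":[-1.5,-0.1,0],"twist":[0,-0.003,0],"grip":-1},{"translation":[-1.5,-0.1,0],"twist":[0,-0.003,0],"grip":-1},{"translation":[-1.5,-0.1,0],"twist":[0,-0.003,0],"grip":-1},{"translation":[-1.5,-0.1,0],"twist":[0,-0.003,0],"grip":-1},{"translation":[-1.5,-0.1,0],"twist":[0,-0.003,0],"grip":-1},{"translation":[-1.5,-0.1,0],"twist":[0,-0.003,0],"grip":-1},{"translation":[-1.5,-0.1,0],"twist":[0,-0.003,0],"grip":-1},{"translation":[-1.5,-0.1,0],"twist":[0,-0.003,0],"grip":-1}]' 8
python3 chk.py w6
```

```text
t: 8.35
tool_pos: [0.5642, 0.0346, 0.1127]
orientation: [1.807, 2.494, -0.059]
force: [-0.7, 0.3, -0.7]
opening: 0.026
t 8.4 tcp [0.5642 0.0344 0.1127] F [ 0.3  -0.33 -1.3 ] M [ 0.    0.05 -0.02] open 0.0256 yaw -71.88 pitch 4.13 roll 0.29
grasp pt along/lateral/up mm [95.   1.2  1.6]
bar 10 253 lat 0.6 [-4.0 4.7] top 135.6
bar 20 360 lat 0.1 [-4.2 4.7] top 135.5
bar 30 359 lat 0.5 [-4.3 5.4] top 135.3
bar 40 351 lat 0.5 [-4.4 6.0] top 135.3
bar 50 38 lat -1.1 [-4.5 6.1] top 132.2
bar 60 33 lat -18.1 [-19.4 20.4] top 149.3
bar 70 27 lat 13.4 [-13.4 13.6] top 142.6
bar 80 71 lat -12.1 [-24.2 27.0] top 143.5
dark 10 56 lat -3.6 [-9.5 10.2] top 134.6
dark 20 18 lat 5.8 [5.8 5.9] top 132.1
dark 50 257 lat 1.1 [-3.9 5.5] top 135.2
dark 60 1518 lat 0.5 [-18.0 19.7] top 148.6
dark 70 659 lat 1.0 [-11.5 12.5] top 142.7
dark 80 1888 lat 1.5 [-22.2 24.7] top 161.0
dark 90 701 lat 0.4 [-12.2 13.6] top 144.0
```

```bash

python3 -m pendant '[{"translation":[-1.5,0,0],"twist":[0,-0.0025,-0.0005],"grip":-1},{"translation":[-1.5,0,0],"twist":[0,-0.0025,-0.0005],"grip":-1},{"translation":[-1.5,0,0],"twist":[0,-0.0025,-0.0005],"grip":-1},{"translation":[-1.5,0,0],"twist":[0,-0.0025,-0.0005],"grip":-1},{"translation":[-1.5,0,0],"twist":[0,-0.0025,-0.0005],"grip":-1},{"translation":[-1.5,0,0],"twist":[0,-0.0025,-0.0005],"grip":-1},{"translation":[-1.5,0,0],"twist":[0,-0.0025,-0.0005],"grip":-1},{"translation":[-1.5,0,0],"twist":[0,-0.0025,-0.0005],"grip":-1},{"translation":[-1.5,0,0],"twist":[0,-0.0025,-0.0005],"grip":-1},{"translation":[-1.5,0,0],"twist":[0,-0.0025,-0.0005],"grip":-1}]' 8
python3 chk.py w7
```

```text
t: 9.4
tool_pos: [0.5693, 0.019, 0.114]
orientation: [1.787, 2.48, -0.083]
force: [0.3, 0.9, -0.4]
opening: 0.0259
t 9.45 tcp [0.5693 0.0189 0.1141] F [ 0.33  0.31 -0.35] M [-0.03  0.06  0.02] open 0.0257 yaw -71.57 pitch 5.70 roll 0.26
grasp pt along/lateral/up mm [110.8   1.2   3. ]
bar 20 57 lat 0.2 [-4.5 4.7] top 135.4
bar 30 381 lat 0.2 [-4.5 4.8] top 135.4
bar 40 400 lat 0.7 [-4.5 6.1] top 135.2
bar 50 337 lat 0.8 [-4.1 6.2] top 135.3
bar 60 50 lat 3.0 [-4.1 6.5] top 135.0
bar 70 16 lat -4.1 [-4.2 6.5] top 131.9
bar 80 45 lat -15.8 [-19.6 20.6] top 149.6
bar 90 37 lat 13.4 [-12.3 27.1] top 144.3
bar 100 46 lat -13.9 [-24.7 24.6] top 144.7
dark 30 16 lat 5.9 [5.8 5.9] top 132.6
dark 60 252 lat 0.3 [-3.5 5.8] top 135.3
dark 70 315 lat 1.4 [-3.6 14.3] top 135.4
dark 80 1601 lat 0.3 [-18.1 19.4] top 149.0
dark 90 1581 lat 1.5 [-22.1 24.7] top 163.8
dark 100 1143 lat 0.4 [-20.0 20.6] top 146.1
dark 110 318 lat 1.0 [-11.9 13.4] top 145.5
```

```bash

python3 -m pendant '[{"translation":[-2,0,0],"twist":[0,-0.001,0],"grip":-1},{"translation":[-2,0,0],"twist":[0,-0.001,0],"grip":-1},{"translation":[-2,0,0],"twist":[0,-0.001,0],"grip":-1},{"translation":[-2,0,0],"twist":[0,0,0],"grip":-1},{"translation":[-2,0,0],"twist":[0,0,0],"grip":-1},{"translation":[-2,0,0],"twist":[0,0,0],"grip":-1},{"translation":[-2,0,0],"twist":[0,0,0],"grip":-1},{"translation":[-2,0,0],"twist":[0,0,0],"grip":-1},{"translation":[-2,0,0],"twist":[0,0,0],"grip":-1},{"translation":[-2,0,0],"twist":[0,0,0],"grip":-1}]' 8
python3 chk.py w8
```

```text
t: 10.45
tool_pos: [0.5762, -0.0016, 0.1163]
orientation: [1.786, 2.478, -0.086]
force: [-0.2, -0.4, -0.6]
opening: 0.0258
t 10.5 tcp [ 0.5763 -0.0019  0.1163] F [ 0.17 -0.16 -1.08] M [-0.02  0.02  0.04] open 0.0261 yaw -71.57 pitch 5.90 roll 0.27
grasp pt along/lateral/up mm [132.7   1.3   5.2]
bar 50 382 lat 0.3 [-4.5 5.4] top 135.4
bar 60 373 lat 0.8 [-4.0 6.2] top 135.3
bar 70 208 lat 1.4 [-3.9 6.1] top 135.4
bar 80 61 lat 1.4 [-4.1 6.6] top 135.3
bar 90 25 lat -4.1 [-4.1 6.7] top 132.1
bar 100 42 lat -16.5 [-19.5 20.7] top 151.7
bar 110 31 lat 13.5 [-12.2 13.7] top 146.0
bar 120 57 lat 14.7 [-24.5 27.3] top 148.3
dark 70 36 lat -2.9 [-4.0 5.8] top 133.9
dark 80 246 lat 0.9 [-3.5 5.9] top 135.5
dark 90 312 lat 1.2 [-3.5 6.0] top 136.2
dark 100 1569 lat 0.4 [-18.2 19.4] top 151.2
dark 110 1066 lat 1.5 [-20.0 23.3] top 147.3
dark 120 1659 lat 1.0 [-22.4 24.8] top 159.3
dark 130 460 lat 0.8 [-11.8 13.5] top 147.7
```

```bash

python3 -m pendant '[{"translation":[-2,0.05,-0.05],"twist":[0,0,0],"grip":-1},{"translation":[-2,0.05,-0.05],"twist":[0,0,0],"grip":-1},{"translation":[-2,0.05,-0.05],"twist":[0,0,0],"grip":-1},{"translation":[-2,0.05,-0.05],"twist":[0,0,0],"grip":-1},{"translation":[-2,0.05,-0.05],"twist":[0,0,0],"grip":-1},{"translation":[-2,0.05,-0.05],"twist":[0,0,0],"grip":-1},{"translation":[-2,0.05,-0.05],"twist":[0,0,0],"grip":-1},{"translation":[-2,0.05,-0.05],"twist":[0,0,0],"grip":-1},{"translation":[-2,0.05,-0.05],"twist":[0,0,0],"grip":-1},{"translation":[-2,0,0],"twist":[0,0,0],"grip":-1}]' 8
python3 chk.py w9
```

```text
t: 11.5
tool_pos: [0.5836, -0.0221, 0.1191]
orientation: [1.786, 2.478, -0.086]
force: [-0.8, 0.3, 0.2]
opening: 0.0258
t 11.55 tcp [ 0.5836 -0.0224  0.1191] F [ 0.03  0.24 -0.22] M [-0.04  0.08  0.  ] open 0.026 yaw -71.58 pitch 5.91 roll 0.27
grasp pt along/lateral/up mm [154.5   1.9   8. ]
bar 70 284 lat 0.3 [-3.9 5.0] top 135.4
bar 80 330 lat 1.4 [-4.0 6.3] top 135.5
bar 90 124 lat 1.5 [-4.1 5.1] top 136.6
bar 100 82 lat 1.5 [-4.1 6.6] top 136.7
bar 110 25 lat -4.1 [-4.2 6.7] top 133.8
bar 120 44 lat -15.3 [-18.8 21.2] top 154.6
bar 130 25 lat 14.0 [-11.6 14.2] top 148.5
bar 140 64 lat 14.3 [-23.7 27.7] top 150.9
dark 80 23 lat -2.9 [-4.0 -0.9] top 134.7
dark 90 128 lat -1.8 [-3.5 6.4] top 135.4
dark 100 210 lat -0.1 [-3.5 6.0] top 137.0
dark 110 323 lat 1.5 [-3.5 6.1] top 137.9
dark 120 1595 lat 1.0 [-17.6 20.0] top 153.9
dark 130 723 lat 1.0 [-10.9 13.1] top 148.4
dark 140 1915 lat 2.1 [-21.6 25.3] top 166.9
dark 150 613 lat 1.6 [-11.5 14.2] top 150.3
```

```bash
cat > fit.py <<'E'
from h import *
import sys
im,d,c=load(sys.argv[1]); P=cloud(c,d); O=np.array([.5329,.1256,.130]); a=np.radians(-71.8); e=np.array([np.cos(a),np.sin(a),0]); n=np.array([-e[1],e[0],0])
L=np.stack([(P-O)@e,(P-O)@n,P[...,2]],-1)*1e3; v,u=np.mgrid[:400,:640]
hi=float(sys.argv[2])
for lo,h in((40,82),(88,hi)):
    k=(abs(L[...,1]-1)<2)&(L[...,0]>lo)&(L[...,0]<h)&(L[...,2]>130)&(L[...,2]<146)&(v<262)
    q=L[k]
    if len(q)>30:
        p=np.polyfit(q[:,0],q[:,2],1); r=np.abs(np.polyval(p,q[:,0])-q[:,2])<.8; p=np.polyfit(q[r,0],q[r,2],1); print(lo,h,len(q),"slope deg %.2f"%np.degrees(np.arctan(p[0])),"top at 85 %.1f at %d %.1f"%(np.polyval(p,85),h,np.polyval(p,h)))
E
python3 fit.py w9 119; python3 fit.py w8 97
```

```text
40 82 725 slope deg -0.04 top at 85 135.3 at 82 135.3
88 119.0 402 slope deg 5.64 top at 85 135.0 at 119 138.4
40 82 657 slope deg 0.09 top at 85 135.3 at 82 135.3
88 97.0 111 slope deg 3.70 top at 85 135.5 at 97 136.3
```

```bash

python3 -m pendant '[{"translation":[-2,0,0.05],"twist":[0,0,0],"grip":-1},{"translation":[-2,0,0.05],"twist":[0,0,0],"grip":-1},{"translation":[-2,0,0.05],"twist":[0,0,0],"grip":-1},{"translation":[-2,0,0.05],"twist":[0,0,0],"grip":-1},{"translation":[-2,0,0.05],"twist":[0,0,0],"grip":-1},{"translation":[-2,0,0.05],"twist":[0,0,0],"grip":-1},{"translation":[-2,0,0.05],"twist":[0,0,0],"grip":-1},{"translation":[-2,0,0.05],"twist":[0,0,0],"grip":-1},{"translation":[-2,0,0.05],"twist":[0,0,0],"grip":-1},{"translation":[-2,0,0.05],"twist":[0,0,0],"grip":-1}]' 8
python3 chk.py w10; python3 fit.py w10 138
```

```text
t: 12.55
tool_pos: [0.5904, -0.0429, 0.1207]
orientation: [1.786, 2.478, -0.086]
force: [0.1, -0.0, -1.5]
opening: 0.0261
t 12.6 tcp [ 0.5905 -0.0432  0.1208] F [-0.16 -0.16  0.02] M [-0.02  0.11 -0.01] open 0.0259 yaw -71.58 pitch 5.91 roll 0.27
grasp pt along/lateral/up mm [176.3   1.9   9.7]
bar 90 223 lat 0.9 [-3.9 6.2] top 136.3
bar 100 222 lat 2.0 [-3.3 5.7] top 137.2
bar 110 113 lat 2.0 [-4.0 5.8] top 138.2
bar 120 94 lat 1.5 [-4.0 6.6] top 139.0
bar 130 22 lat -4.1 [-4.1 6.7] top 135.4
bar 140 31 lat -4.1 [-18.8 21.3] top 155.8
bar 150 38 lat -11.5 [-18.6 21.0] top 156.1
bar 160 70 lat 14.3 [-23.7 27.8] top 151.8
dark 100 83 lat -2.3 [-3.9 5.8] top 136.4
dark 110 132 lat -1.2 [-3.4 6.5] top 137.6
dark 120 164 lat -0.4 [-3.4 6.0] top 138.9
dark 130 322 lat 1.6 [-3.4 6.1] top 139.9
dark 140 1655 lat 1.0 [-17.6 20.0] top 155.5
dark 150 617 lat 1.6 [-10.8 13.5] top 150.1
dark 160 1886 lat 2.2 [-21.6 25.3] top 168.7
dark 170 773 lat 1.1 [-11.5 14.3] top 152.0
40 82 607 slope deg -0.03 top at 85 135.3 at 82 135.3
88 138.0 705 slope deg 5.29 top at 85 135.1 at 138 140.0
```

```bash

python3 -m pendant '[{"translation":[-2,0,0.03],"twist":[0,0,0],"grip":-1},{"translation":[-2,0,0.03],"twist":[0,0,0],"grip":-1},{"translation":[-2,0,0.03],"twist":[0,0,0],"grip":-1},{"translation":[-2,0,0.03],"twist":[0,0,0],"grip":-1},{"translation":[-2,0,0.03],"twist":[0,0,0],"grip":-1},{"translation":[-2,0,0.03],"twist":[0,0,0],"grip":-1},{"translation":[-2,0,0.03],"twist":[0,0,0],"grip":-1},{"translation":[-2,0,0.03],"twist":[0,0,0],"grip":-1},{"translation":[-2,0,0.03],"twist":[0,0,0],"grip":-1},{"translation":[-2,0,0.03],"twist":[0,0,0],"grip":-1}]' 8
python3 chk.py w11; python3 fit.py w11 160
```

```text
t: 13.6
tool_pos: [0.5973, -0.0636, 0.1227]
orientation: [1.786, 2.478, -0.086]
force: [-0.0, 0.0, -0.2]
opening: 0.0259
t 13.65 tcp [ 0.5974 -0.0639  0.1227] F [ 0.07 -0.3  -0.54] M [-0.06  0.12 -0.  ] open 0.026 yaw -71.58 pitch 5.92 roll 0.27
grasp pt along/lateral/up mm [198.2   2.   11.6]
bar 110 126 lat 0.9 [-3.8 4.6] top 138.3
bar 120 35 lat 2.6 [-3.9 6.3] top 139.0
bar 130 120 lat 1.5 [-3.9 6.5] top 139.9
bar 140 109 lat 2.1 [-4.0 6.6] top 141.1
bar 150 25 lat -4.0 [-4.0 6.8] top 137.2
bar 160 30 lat -4.0 [-18.8 21.3] top 157.5
bar 170 45 lat -11.8 [-18.7 21.3] top 158.3
dark 120 251 lat -0.6 [-3.8 5.8] top 138.9
dark 130 125 lat -0.6 [-3.3 6.5] top 139.9
dark 140 158 lat -1.1 [-3.3 6.1] top 140.2
dark 150 324 lat 1.6 [-3.4 6.1] top 141.7
dark 160 1307 lat 1.7 [-17.3 20.0] top 157.0
dark 170 882 lat 1.1 [-17.0 19.2] top 157.3
40 82 219 slope deg -0.11 top at 85 135.3 at 82 135.3
88 160.0 1062 slope deg 5.19 top at 85 135.3 at 160 142.1
```

```bash

python3 -m pendant '[{"translation":[-2,0,0.02],"twist":[0,0,0],"grip":-1},{"translation":[-2,0,0.02],"twist":[0,0,0],"grip":-1},{"translation":[-2,0,0.02],"twist":[0,0,0],"grip":-1},{"translation":[-2,0,0.02],"twist":[0,0,0],"grip":-1},{"translation":[-2.5,0,0.02],"twist":[0,0,0],"grip":-1},{"translation":[-2.5,0,0.02],"twist":[0,0,0],"grip":-1},{"translation":[-3,0,0.02],"twist":[0,0,0],"grip":-1},{"translation":[-3,0,0],"twist":[0,0,0],"grip":-1},{"translation":[-3,0,0],"twist":[0,0,0],"grip":-1},{"translation":[-3,0,0],"twist":[0,0,0],"grip":-1}]' 8
python3 chk.py w12|head -2; python3 -c "
from h import *
im,d,c=load('w12'); cv2.imwrite('pics/w12.png',im[120:320,150:480,::-1].repeat(2,0).repeat(2,1))"
```

```text
t: 14.65
tool_pos: [0.6059, -0.0894, 0.1253]
orientation: [1.785, 2.478, -0.087]
force: [0.2, 0.2, 0.1]
opening: 0.0259
t 14.7 tcp [ 0.606  -0.0898  0.1254] F [-0.74 -1.02 -0.21] M [-0.02  0.05  0.03] open 0.0259 yaw -71.58 pitch 5.93 roll 0.26
grasp pt along/lateral/up mm [225.5   2.1  14.3]
```

View pics/w12.png

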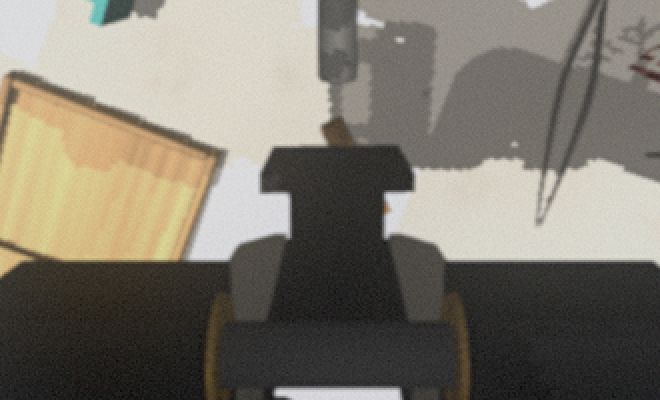

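```bash

python3 -m pendant '[{"translation":[0,0,0],"twist":[0.001,0.02,0.08],"grip":-1},{"translation":[0,0,0],"twist":[0.001,0.02,0.08],"grip":-1},{"translation":[0,0,0],"twist":[0.001,0.02,0.08],"grip":-1},{"translation":[0,0,0],"twist":[0.001,0.02,0.08],"grip":-1},{"translation":[0,0,0],"twist":[0.001,0.02,0.08],"grip":-1},{"translation":[0,0,0],"twist":[0,0,0],"grip":-1},{"translation":[0,0,0],"twist":[0,0,0],"grip":-1},{"translation":[0,0,0],"twist":[0,0,0],"grip":-1},{"translation":[0,0,0],"twist":[0,0,0],"grip":-1},{"translation":[0,0,0],"twist":[0,0,0],"grip":-1}]' 8
python3 to.py 0.4945 -0.163 0.12 -94.4
python3 - <<'E'
from h import *
im,d,c=grab("wrist","w13"); P=cloud(c,d)
hsv=cv2.cvtColor(im,cv2.COLOR_RGB2HSV); m=(cv2.inRange(hsv,(12,50,60),(35,255,255))>0)&(P[...,2]<.03)&(P[...,2]>-.005)
n,l,st,ce=cv2.connectedComponentsWithStats(m.astype(np.uint8)); i=1+st[1:,4].argmax(); print(st[i]); q=P[l==i]; 
print(np.percentile(q[:,2],[5,50,95]).round(4)); print(cv2.minAreaRect((q[:,:2]*1000).astype(np.float32)))
h=cv2.convexHull((q[:,:2]*1000).astype(np.float32)); print(cv2.approxPolyDP(h,6,True)[:,0].round(1))
E
```

```text
t: 15.7
tool_pos: [0.6062, -0.0899, 0.1253]
orientation: [2.307, 2.117, 0.027]
force: [-0.3, -0.5, -0.8]
opening: 0.0256
t 15.7 tcp [ 0.6062 -0.0899  0.1253] F [-0.3  -0.48 -0.79] open 0.0256 q [-0.24  0.18  1.55  0.01  1.39 -0.15]
shift mm [ -82.4 -105.1    2.8] turn [ 0.0195 -0.0051 -0.0092]
[ 161  229  108   21 2062]
[0.0039 0.0056 0.0124]
((493.9359436035156, -124.14434051513672), (22.280832290649414, 115.06106567382812), 85.18624877929688)
[[ 551.8 -120. ]
 [ 445.6 -109.8]
 [ 435.9 -128.1]
 [ 543.1 -139.1]]
```

```bash

python3 -m pendant '[{"translation":[-14,-17.5,0],"twist":[0.003,-0.001,-0.002],"grip":-1},{"translation":[-14,-17.5,0],"twist":[0.003,-0.001,-0.002],"grip":-1},{"translation":[-14,-17.5,0],"twist":[0.003,-0.001,-0.002],"grip":-1},{"translation":[-14,-17.5,0],"twist":[0.003,-0.001,-0.002],"grip":-1},{"translation":[-14,-17.5,0],"twist":[0.003,-0.001,-0.001],"grip":-1},{"translation":[-13,-17,0],"twist":[0.003,0,0],"grip":-1},{"translation":[0,0,12],"twist":[0,0,0],"grip":-1},{"translation":[0,0,12],"twist":[0,0,0],"grip":-1},{"translation":[0,0,12],"twist":[0,0,0],"grip":-1},{"translation":[0,0,12],"twist":[0,0,0],"grip":-1}]' 8
python3 to.py 0.4945 -0.163 0.04 -94.4
python3 - <<'E'
from h import *
im,d,c=grab("wrist","w14"); P=cloud(c,d); cv2.imwrite("pics/w14.png",im[...,::-1])
hsv=cv2.cvtColor(im,cv2.COLOR_RGB2HSV); m=(cv2.inRange(hsv,(12,50,60),(35,255,255))>0)&(P[...,2]<.03)&(P[...,2]>-.005)
n,l,st,ce=cv2.connectedComponentsWithStats(m.astype(np.uint8)); i=1+st[1:,4].argmax(); print(st[i]); q=P[l==i]; 
print(np.percentile(q[:,2],[5,50,95]).round(4)); h=cv2.convexHull((q[:,:2]*1000).astype(np.float32)); print(cv2.approxPolyDP(h,6,True)[:,0].round(1))
E
```

```text
t: 16.75
tool_pos: [0.4947, -0.1651, 0.0745]
orientation: [2.293, 2.139, 0.005]
force: [0.1, 0.2, -0.3]
opening: 0.0263
t 16.75 tcp [ 0.4947 -0.1651  0.0745] F [ 0.15  0.22 -0.33] open 0.0263 q [-0.42  0.    1.84  0.    1.29 -0.35]
shift mm [ 2.2 -0.6 34.5] turn [0.0063 0.0019 0.007 ]
[ 250  150  134  100 8804]
[0.0039 0.0052 0.0122]
[[ 550.7 -118.1]
 [ 443.7 -110.2]
 [ 435.5 -195.3]
 [ 544.  -202.7]]
```

View pics/w14.png

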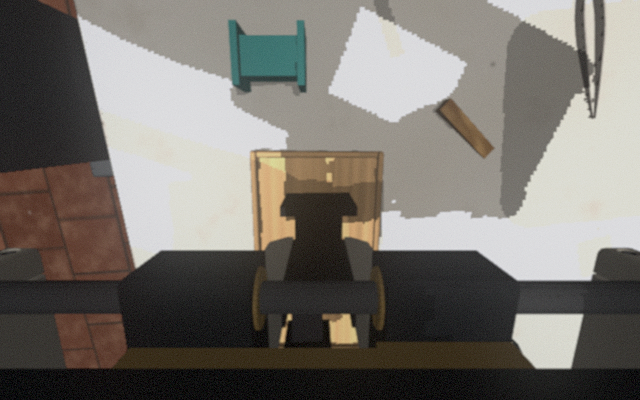

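```bash

python3 -m pendant '[{"translation":[0.5,0,11],"twist":[0.002,0.001,0.002],"grip":-1},{"translation":[0.5,0,11],"twist":[0.002,0.001,0.002],"grip":-1},{"translation":[0.5,0,11],"twist":[0.002,0,0.002],"grip":-1},{"translation":[0.5,0,10],"twist":[0,0,0],"grip":-1},{"translation":[0,0,8],"twist":[0,0,0],"grip":-1},{"translation":[0,0,3],"twist":[0,0,0],"grip":-1},{"translation":[0,0,1.5],"twist":[0,0,0],"grip":-1},{"translation":[0,0,1],"twist":[0,0,0],"grip":-1},{"translation":[0,0,1],"twist":[0,0,0],"grip":-1},{"translation":[0,0,1],"twist":[0,0,0],"grip":-1}]' 8
python3 to.py 0.4938 -0.1628 0.008 -94.4
python3 - <<'E'
from h import *
im,d,c=grab("wrist","w15"); P=cloud(c,d); g=im.mean(2); v,u=np.mgrid[:400,:640]
for nm,lo,hi in(("core",.034,.043),("flange",.0435,.055)):
    k=(u>285)&(u<355)&(v>175)&(v<262)&(g<95)&(P[...,2]>lo)&(P[...,2]<hi); q=P[k]; 
    if len(q)>20: A=np.c_[q[:,:2]-q[:,:2].mean(0),np.ones(len(q))]; s=np.linalg.lstsq(A,q[:,2],rcond=None)[0]; print(nm,len(q),np.percentile(q,[5,50,95],axis=0).round(4).tolist(),"slope deg x,y",np.degrees(s[:2]).round(1))
E
```

```text
t: 17.8
tool_pos: [0.4936, -0.161, 0.0072]
orientation: [-2.299, -2.133, 0.003]
force: [-3.8, 1.2, 5.0]
opening: 0.0257
t 17.8 tcp [ 0.4936 -0.161   0.0072] F [-3.81  1.19  5.01] open 0.0257 q [-0.41  0.09  1.88  0.    1.17 -0.34]
shift mm [-1.8  0.3 -0.8] turn [-0.0052 -0.0023  0.0023]
core 2550 [[0.4816, -0.1641, 0.0368], [0.4944, -0.1512, 0.0383], [0.5074, -0.1326, 0.0403]] slope deg x,y [-0.6  0.2]
flange 902 [[0.4793, -0.1552, 0.0441], [0.4967, -0.1356, 0.0454], [0.5122, -0.1323, 0.053]] slope deg x,y [ -1.7 -12.2]
```

```bash

python3 -m pendant '[{"translation":[0,0,0],"twist":[0,0,0],"grip":-0.42},{"translation":[0,0,0],"twist":[0,0,0],"grip":-0.38},{"translation":[0,0,0],"twist":[0,0,0],"grip":-0.32},{"translation":[0,0,0],"twist":[0,0,0],"grip":-0.26},{"translation":[0,0,0],"twist":[0,0,0],"grip":-0.2},{"translation":[0,0,0],"twist":[0,0,0],"grip":-0.15},{"translation":[0,0,-1],"twist":[0,0,0],"grip":-0.15},{"translation":[0,0,-2],"twist":[0,0,0],"grip":-0.15},{"translation":[0,0,-4],"twist":[0,0,0],"grip":-0.15},{"translation":[0,0,-6],"twist":[0,0,0],"grip":-0.15}]' 8
python3 to.py 0.4938 -0.1628 0.15 -94.4
```

```text
t: 18.85
tool_pos: [0.4938, -0.1611, 0.0211]
orientation: [-2.299, -2.133, 0.003]
force: [-0.6, -0.4, 0.2]
opening: 0.0397
t 18.85 tcp [ 0.4938 -0.1611  0.0211] F [-0.58 -0.42  0.18] open 0.0397 q [-0.41  0.07  1.87  0.    1.2  -0.34]
shift mm [  -1.4   -0.5 -128.9] turn [-0.005  -0.0022  0.0022]
```

Released without load; retreat upward and check.

```bash

python3 -m pendant '[{"translation":[0,0,-10],"twist":[0,0,0],"grip":-0.15},{"translation":[0,0,-15],"twist":[0,0,0],"grip":-0.15},{"translation":[0,0,-20],"twist":[0,0,0],"grip":-0.15},{"translation":[0,0,-25],"twist":[0,0,0],"grip":-0.15},{"translation":[-10,0,-30],"twist":[0,0,0],"grip":-0.15},{"translation":[-20,0,-30],"twist":[0,0,0],"grip":-0.15},{"translation":[-25,0,-20],"twist":[0,0,0],"grip":-0.15},{"translation":[-25,0,-10],"twist":[0,0,0],"grip":-0.15},{"translation":[0,0,0],"twist":[0,0,0],"grip":-0.15},{"translation":[0,0,0],"twist":[0,0,0],"grip":-0.15}]' 8
python3 - <<'E'
from h import *
im,d,c=grab("wrist","w16"); P=cloud(c,d); cv2.imwrite("pics/w16.png",im[...,::-1])
g=im.mean(2); m=(g<95)&(P[...,2]>.03)&(P[...,2]<.055)&(abs(P[...,0]-.49)<.06)&(P[...,1]<-.11)&(P[...,1]>-.32)
n,l,st,ce=cv2.connectedComponentsWithStats(m.astype(np.uint8))
for i in range(1,n):
    if st[i,4]>150: q=P[l==i]; print(st[i],ce[i].round(),np.percentile(q[:,2],[10,50,95]).round(4),cv2.minAreaRect((q[:,:2]*1000).astype(np.float32)))
E
```

```text
t: 19.85
tool_pos: [0.4894, -0.2439, 0.1976]
orientation: [2.299, 2.137, 0.001]
force: [1.6, -0.2, -1.2]
opening: 0.0392
[ 298   88   37   49 1237] [317. 111.] [0.0371 0.0383 0.0457] ((493.48779296875, -157.05807495117188), (49.188289642333984, 38.45940399169922), 85.85547637939453)
[ 293  177   35   44 1086] [310. 198.] [0.037  0.0383 0.0455] ((479.1666564941406, -251.51272583007812), (49.467369079589844, 39.24287796020508), 86.56758117675781)
```

View pics/w16.png

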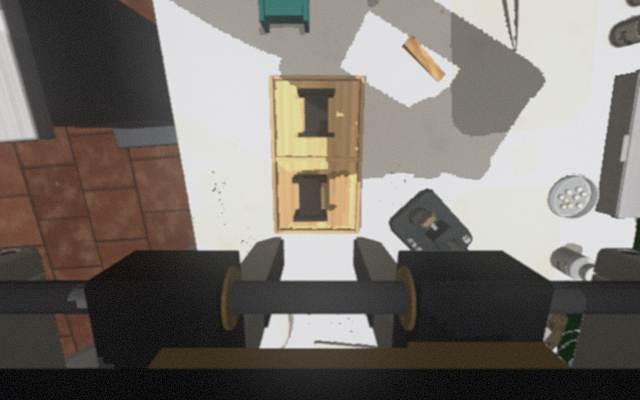

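```bash
python3 -c "
from plant import robot
print(robot.close_job())"
```

```text
the job is handed in; nothing more can be done
None
```

I drew the spool off the bar, laid it flat on its side in the tray's empty bay, and handed the job in at about 20 s of the 64 s allowed.

**Drawing off:** I gripped the core at 8 N and raised it about 2 mm so the bore sat clear of the bar. I then followed the bend in 9–25 mm stages. The rise measured 5.2–5.6° and the sideways turn was well under 1°. The force readings after each stage stayed within about 2 N, which is sensor noise. They came only at the end of each one-second move, so I didn't see the forces in between.

**Setting down:** I stopped lowering when the floor pushed back with about 5 N up and 4 N sideways. I then opened the fingers and lifted away without load.

**Last checks:**
- **Fit in the bay:** the spool's core top is 38.3 mm up and its flange top 45.7 mm, against 38 and 45 mm expected for lying flat. Its axis is within about 1° of the tray's y.
- **Centring:** the spool sits about 5 mm off the bay's centre along y, well clear of the walls.
- **Other things:** the spare spool sits square in its own bay, and the turquoise look-alike and the wedge look undisturbed in the last picture. The orange look-alike, the shell and the rest of the bystanders were not re-measured, but the arm did not go near them.
- **Disagreement:** the camera-based sideways position of the spool differed by about 2 mm between views, so I centred the grasp by the equal gaps between the fingers and the core instead.

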